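Set the length stop to a sample block

TASK

Set the length stop on the bench fixture to the dark sample block with the two drilled holes. Lay the sample flat, lengthwise, on the plywood bed between the blue fixed stop and the red stop; free the red carriage's clamp by swinging its black ball lever fully out, slide the carriage up and press it home so that the sample sits square, nipped between the two stops and unable to rattle, then swing the lever fully back to lock it and leave the sample there. Do not knock the light bar above the rail, and leave the other blocks, the mug, the glue bottle and the screwdriver where they are.

Things in the scene. Friction and masses are not known exactly. Their poses are not given: they have to be found in the camera images.
- fixture: length-stop fixture fixed on the bench: plywood board 190 (x) x 330 (y) x 20 mm, its top is the bed (z 20). Origin: centre of the underside; x away from the robot at yaw 0, y along the rail towards the fixed stop. Aluminium rail 30 wide centred at x +60, z 20 to 53. Blue fixed stop: x -85 to +40, y 135 to 161, z 20 to 75. The bed in front of the rail, x -90 to +10, takes the sample
- fixed_stop (a point): point on the inner face (looking to -y) of the blue fixed stop, at fixture x -50, y 135, z 45
- carriage (a joint): position (m) of the red carriage along the rail, 0 to 0.120, growing towards the fixed stop; clear gap between the stop faces = 190 mm minus this. Saddle on the rail: 50 (x) x 60 (y), top z 66. Its stop plate is 15 mm thick in y and reaches over the bed to fixture x -85, z 23 to 66; push it on its back. Unlocked it slides with some 4 N; locked it holds some 30 N
- moving_stop (a point): point on the working face (looking to +y) of the red stop plate, at fixture x -50, z 45
- lever (a joint): angle (rad) of the clamp lever about its vertical pivot: 0 locked (pointing to fixture +y, along the rail), growing anticlockwise from above to 1.3 fully out (pointing to fixture -x, the robot's side). The clamp lets go above about 0.6 and grips below 0.2. The lever is stiff (about 10 N at the knob) and stays where it is left; pushing the knob along the rail tends to turn the lever
- pivot (a point): point on the lever's pivot axis at the height of the knob's centre (fixture z 112): over the rail line, 30 mm behind (-y) the working face; hub 24 mm across, top at z 112
- knob (a point): centre of the black ball at the lever's end, 30 mm across, 62 mm from the pivot axis, fixture z 112; steel stem 10 mm thick from hub to ball, free space under it
- light: white light bar on two dark posts; origin at fixture x +60, y 0, z 0. Bar: x +12 to +40, y -165 to +165, z 227 to 247 from this origin, just above and behind the locked lever: an upright gripper on the knob would hit it, one leaning 30 to 40 degrees back towards the robot clears it. Posts 12 mm square at x +28, y -155 and +155
- sample: the sample: dark wooden block 44 (x) x 100 (y) x 36 mm (z) with two black drilled holes in its top; origin: centre of the underside
- offcut_pale: bystander: pale wooden block 44 x 130 x 36 mm, no holes; origin: centre of the underside
- offcut_short: bystander: dark wooden block 44 x 65 x 36 mm, no holes; origin: centre of the underside
- mug: bystander: white mug, 80 mm across, 90 high; origin: centre of the underside
- glue: bystander: yellow glue bottle, 60 mm across, 170 high; origin: centre of the underside
- screwdriver: bystander: screwdriver lying on the bench; origin: under its middle
Things that resemble listed ones, but are neither listed nor needed, are in the scene too. Leave any green, orange or yellow look-alike of the sample alone.

How it is judged:
On the way, in this order (a step that is already met when the one before it is completed fails the run):
1. the clamp lever is swung out (over 0.8 rad) (value of joint lever above 0.8 rad), for 0.1 s.
2. with the lever still out (over 0.7 rad), the carriage has been slid up to within 3 mm of closing on the sample (joint over 0.087) (value of joint lever above 0.7 rad and value of joint carriage above 0.087 m), for 0.1 s.
At the end, for the whole second after the job is handed in: sample flat on the bed, along the rail within 0.05 rad, middle within 40 mm of fixture x -50 and 2 mm of its place against the fixed stop; stops 98 to 101.5 mm apart and still pressing on it (forces on the sample add up to over 3 N, its weight is under 1.6); lever under 0.12 rad; all at rest (x of sample in the frame of fixture between -0.09 and -0.01 m and y of sample in the frame of fixture between 0.083 and 0.087 m and z of sample in the frame of fixture between 0.016 and 0.024 m and angle between the y axis of sample and the y axis of fixture, either way round below 0.05 rad and value of joint carriage between 0.0885 and 0.092 m and contact force between sample and fixture above 3 N and value of joint lever below 0.12 rad and linear speed of sample below 0.01 m/s and velocity of joint carriage between -0.005 and 0.005 m/s); the robot touches nothing.
It fails at once if one of the other blocks, the mug, the glue bottle or the screwdriver is moved more than 30 mm (distance of any of offcut_pale, offcut_short, mug, glue, screwdriver from where it was at the start of the episode above 0.03 m).
It fails at once if the light bar is struck (over 15 N) (contact force between light and anything else above 15 N).
It also fails if it takes over 72 s, if anything falls off the work surface, if the arm or the gripper's body presses on something with over 40 N, if the wrist force passes 120 N, or if a joint passes its speed limit or range.

ROBOT

A 6-joint arm with a two-finger parallel gripper is mounted at the origin on the work surface. World frame = base frame: x ahead of the robot, y to its left, z up, the work surface at z = 0. Lengths are in m, angles in rad, forces in N, time in s.
With the tool pointing down it reaches from about 0.375 to 0.75 m from the base axis. Payload 9 kg.
Tool frame: the origin (TCP) lies at the very end of the fingers, on their centre line; the grasp point (between the pads) lies robot.grip_point_offset behind it (robot.grip_point_offset is the distance from the TCP to the grasp point, in m); z points along the fingers, y is the line along which they close (so a half turn about z gives the same grasp; the last joint's range is limited). The gripper opens to 85 mm and grips with 20 to 120 N. Pads are 22 mm wide; open, the fingers measure 114 mm over their backs; the gripper's body (76 mm by 85 mm) begins 54 mm behind the grasp point. The pads swing forward as they close: fully open they stand 13 mm farther back than shut.
Start: joints at [-1.34, 0.104, 0.097, 1.564, 0, 1.353], TCP at [0.26, -0.541, 0.231] pointing down, gripper open.
Joint ranges: [-2.99, 2.99], [-0.84, 1.86], [-1.1, 1.16], [-1.84, 2.11], [-1.51, 1.56], [-3.14, 3.14]. Speed limits (rad/s): [2.22, 2.22, 2.57, 3.14, 3.14, 3.14].

INTERFACE

Orientations are given as a 3x3 rotation matrix whose columns are the frame's x, y, z axes.
In Python, from bench import robot gives the robot as it stands.
- The arm moves only by the tool play_rows, never from a script. Its argument "motion" is text: rows parted by semicolons, each of 7 numbers parted by spaces: the closure, from -1 (fully open) to 1 (shut), then the shift along the world's x, y, z normalised to -1 to 1, where 1 is 0.08 m, then the turn, a rotation vector about the world's x, y, z normalised to -1 to 1, where 1 is pi/4 rad. A call has 1 to 20 rows; each row is the pose to reach, as a shift and turn from the pose commanded when the call began; what a row does not reach only later rows make up. A row lasts 1/12 s, in which the tool goes at most 41.7 mm and 7.16 degrees, less where a joint would pass 70% of its speed; a pose out of reach is approached as far as the arm can. A call with a number of a shift or a turn outside -1 to 1 is refused whole. A call with a gripper value outside its range is refused whole. The fingers move at their own pace and stop on an object; the grip force is fixed at half the most. Time passes only in rows, so rows that repeat a pose let the fingers close. It gives the time, the measured TCP pose, the force, the opening and the grip force at its end, in the units of the state.
- robot.read_state(): the state, without advancing time (a new reading comes with each control period).
- robot.snapshot(name): name is "side" or "top" or "wrist"; returns a dict with "frame" (384x512x3 uint8, red, green, blue), "range_z" (384x512 float32, m along the optical axis (not along the pixel's ray), 0 where there is no reading), "K" (3x3 intrinsics, pixels), "D" ([k1, k2, p1, p2, k3] as OpenCV has them; the pictures are not rectified), "R" (3x3) and "t" (3): a world point X has camera coordinates R X + t. Camera axes: x right, y down, z forward; pixel columns grow to the right and rows downward; lengths in m; the calibration is good to about 2 mm. A picture is of the moment at which its call begins.
- robot.job_done(): hands the job in; it is judged then, once.
The state is a dict: "clock": time; "qpos": joint angles; "joint_velocities": joint speeds; "tau": joint torques, N m; "eef_pos": TCP position; "orientation": TCP orientation; "contact_force": force on the tool from outside, world axes, zero at the start; "torque": the same for the moment, N m; "width": opening from 0.0 (shut) to 1.0 (fully open); "finger_force": force on a finger pad.
Only numpy, scipy, OpenCV 4.12 (cv2) and the standard library are available. Lean on these libraries where they do the work, as an engineer would, in place of code of your own. Each camera call takes 0.05 s, during which the arm holds its last target. There are 200 camera calls.

## Working session

There is one attempt and no reset: what is moved stays moved. The work goes in short steps, Python scripts to look and compute and a tool call to move; the robot and the scene stay as the last step left them, time stands still between calls to the robot, and variables do not carry over. Pictures are saved under pics/ and viewed, at most 13 in all, crops included, and the job is handed in when it is done.

Besides the shell and the picture viewer there is one more tool, called after "Call:" as name(argument=value, ...) on one line, values as JSON. play_rows: Moves the arm, as the interface text tells. Its arguments: {"type":"object","properties":{"motion":{"type":"string"}},"required":["motion"]}

```bash
mkdir -p pics
python3 - <<'E'
from bench import robot
import cv2,numpy as np,pickle
S={}
for n in("top","side"):
    s=robot.snapshot(n);S[n]=s;cv2.imwrite(f"pics/{n}0.png",s["frame"][:,:,::-1]);print(n,s["K"].tolist(),s["D"],s["R"].tolist(),s["t"])
pickle.dump(S,open("s0.pkl","wb"));print(robot.read_state(),robot.grip_point_offset)
E
```

```text
top [[426.0504356004262, 0.0, 257.8680711438375], [0.0, 426.0504356004262, 192.35497475979093], [0.0, 0.0, 1.0]] [0.05017594 0.         0.         0.         0.        ] [[-0.010454606044948411, -0.999862239599813, -0.01289197560077456], [-0.9871124152998483, 0.012378477269307417, -0.15954890429392807], [0.15968650779995386, 0.01105780823397113, -0.9871058424017739]] [0.07778926 0.54398954 1.49950515]
side [[438.02024045153405, 0.0, 263.45126368647965], [0.0, 438.02024045153405, 187.7952803648028], [0.0, 0.0, 1.0]] [-0.06803313  0.          0.          0.          0.        ] [[-0.9536227649677769, -0.30026657601685935, -0.021061943460279984], [-0.1536241415453197, 0.5456821327104809, -0.8237904060955096], [0.25884985082027, -0.782349661831366, -0.5665030991642246]] [0.53335388 0.14080501 1.50536687]
{'clock': 0.1, 'qpos': array([-1.33969206e+00,  1.04629305e-01,  9.65604539e-02,  1.56387058e+00,
        3.44076134e-05,  1.35312043e+00]), 'joint_velocities': array([ 0.00036035, -0.00168748,  0.00031645,  0.00143944, -0.00251964,
        0.00047377]), 'tau': array([ 6.09448180e-03, -5.58207715e+01,  5.04719639e+01,  1.29522826e-02,
       -1.55416010e-04, -4.33189697e-07]), 'eef_pos': array([ 0.26028624, -0.54029449,  0.23061347]), 'orientation': array([[ 9.00977057e-01,  4.33866675e-01, -2.28337868e-04],
       [ 4.33866644e-01, -9.00976403e-01,  1.12059383e-03],
       [ 2.80461286e-04, -1.10869751e-03, -9.99999346e-01]]), 'contact_force': array([-0.26169672,  0.39380737,  0.24029657]), 'torque': array([-0.04049407,  0.00516446,  0.02108508]), 'finger_force': 0.0, 'width': 0.9957240972456738} 0.0187
```

View pics/top0.png

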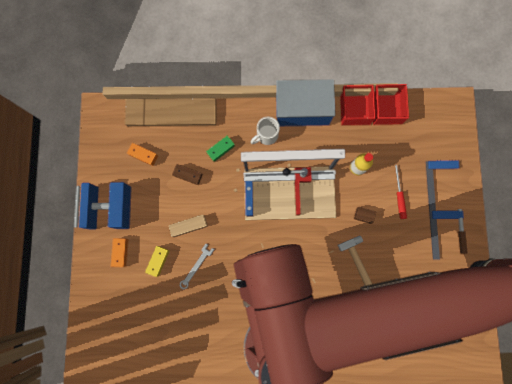

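View pics/side0.png

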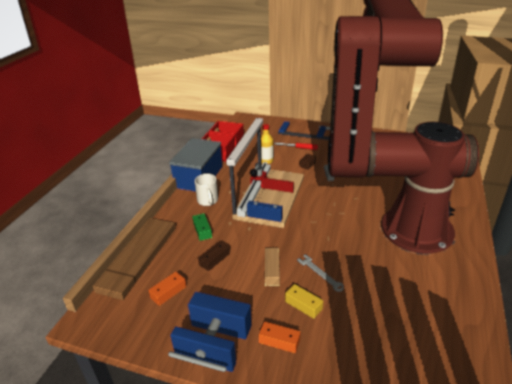

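The top view shows the dark two-hole sample at about (187,174). The fixture is centred near (290,195), with the blue stop at (250,198), the red plate at (300,192) and the knob near (287,172). The side view shows the sample at (214,255), the blue stop at (265,211) and the red plate at (275,184).

```bash
cat > h.py <<'E'
import cv2,numpy as np
def ray(s,px):
    px=np.array(px,float).reshape(-1,1,2)
    n=cv2.undistortPoints(px,s["K"],s["D"])[:,0]
    d=np.c_[n,np.ones(len(n))]@s["R"]; return -s["R"].T@s["t"],d
def plane(s,px,z):
    c,d=ray(s,px); return c+d*((z-c[2])/d[:,2])[:,None]
def tri(s1,p1,s2,p2):
    (a,d),(b,e)=ray(s1,p1),ray(s2,p2);d=d[0];e=e[0]
    k=np.linalg.lstsq(np.c_[d,-e],b-a,rcond=None)[0];P=a+k[0]*d;Q=b+k[1]*e
    return (P+Q)/2,np.linalg.norm(P-Q)
def cloud(s,m):
    v,u=np.nonzero(m&(s["range_z"]>0)); c,d=ray(s,np.c_[u,v]); return c+d*s["range_z"][v,u][:,None],u,v
E
python3 - <<'E'
import pickle;from h import *
S=pickle.load(open("s0.pkl","rb"))
def box(s,x0,x1,y0,y1):
    m=np.zeros(s["range_z"].shape,bool);m[y0:y1,x0:x1]=1;return m
B={"top":dict(sample=(165,210,160,190),blue=(240,258,175,220),red=(292,315,165,218),board=(240,340,160,222)),
"side":dict(sample=(192,236,236,275),blue=(240,290,198,224),red=(250,300,165,195))}
for n in B:
  s=S[n];hsv=cv2.cvtColor(s["frame"],cv2.COLOR_RGB2HSV);H,Sa,V=[hsv[:,:,i].astype(int) for i in range(3)]
  for k,b in B[n].items():
    m=box(s,*b)
    m&={"sample":V<75,"blue":(H>100)&(H<130)&(Sa>120),"red":((H<6)|(H>172))&(Sa>170)&(V>60),"board":(Sa<140)&(H>10)&(H<25)&(V>130)}[k]
    P,u,v=cloud(s,m)
    zt=np.percentile(P[:,2],90);T=P[:,2]>zt-.012
    if k=="board":T=abs(P[:,2]-.02)<.008
    r=cv2.minAreaRect((P[T,:2]*1000).astype(np.float32))
    print(n,k,m.sum(),"ztop",np.round(np.percentile(P[:,2],[5,50,90]),3),"px",u.mean().round(1),v.mean().round(1),"rect mm",np.round(cv2.boxPoints(r),0).tolist(),np.round(r[1],0),round(r[2],1),"c",np.round(r[0],1))
s=S["top"];d=cv2.resize(s["frame"][150:230,160:350],None,fx=4,fy=4,interpolation=2)[:,:,::-1]
cv2.imwrite("pics/c1.png",d)
E
```

```text
top sample 25 ztop [0.004 0.023 0.037] px 195.8 176.8 rect mm [[595.0, 290.0], [613.0, 283.0], [644.0, 360.0], [625.0, 367.0]] [82. 20.] 68.1 c [619.2 325. ]
top blue 171 ztop [0.069 0.075 0.079] px 248.8 198.0 rect mm [[459.0, 112.0], [459.0, 92.0], [582.0, 95.0], [581.0, 116.0]] [123.  21.] 1.7 c [520.3 103.9]
top red 247 ztop [0.059 0.066 0.071] px 300.4 186.9 rect mm [[461.0, -112.0], [631.0, -118.0], [633.0, -63.0], [463.0, -58.0]] [ 54. 171.] 88.3 c [547.  -87.8]
top board 3457 ztop [0.002 0.02  0.026] px 290.7 196.1 rect mm [[449.0, 122.0], [454.0, -209.0], [644.0, -206.0], [639.0, 125.0]] [190. 331.] 1.0 c [546.5 -42.1]
side sample 499 ztop [0.007 0.033 0.038] px 214.1 255.0 rect mm [[579.0, 297.0], [620.0, 282.0], [655.0, 380.0], [614.0, 395.0]] [104.  44.] 70.0 c [616.9 338.2]
side blue 436 ztop [0.028 0.055 0.074] px 264.0 211.1 rect mm [[461.0, 124.0], [462.0, 102.0], [579.0, 104.0], [579.0, 126.0]] [118.  22.] 0.8 c [520.3 114. ]
side red 374 ztop [0.028 0.053 0.067] px 273.9 183.3 rect mm [[464.0, -96.0], [625.0, -103.0], [627.0, -57.0], [466.0, -49.0]] [ 46. 161.] 87.4 c [545.6 -76.2]
```

View pics/c1.png

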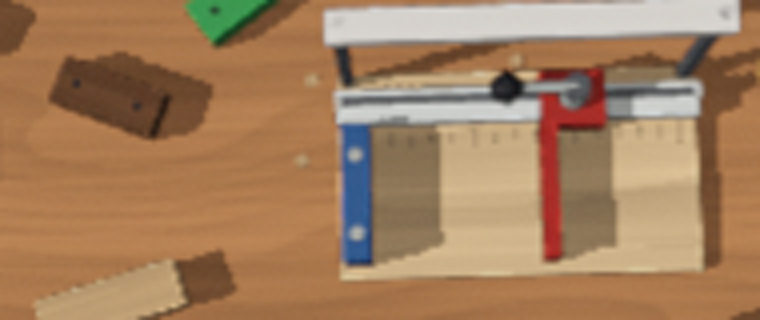

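The crop confirms the sample with its two holes. It also shows the blue stop on the left, the red carriage in the middle, the lever locked and pointing to the blue stop, and the light bar behind the rail. I'll move over the fixture and look with the wrist camera.

Call:
play_rows(motion="-1 1 1 0.9 0 0 1;-1 1 1 0.9 0 0 1;-1 1 1 0.9 0 0 1;-1 1 1 0.9 0 0 1;-1 1 1 0.9 0 0 1;-1 1 1 0.9 0 0 1;-1 1 1 0.9 0 0 1;-1 1 1 0.9 0 0 1")

```text
clock: 0.77
eef_pos: [0.3405, -0.4604, 0.303]
orientation: [[0.328, 0.945, -0.0], [0.945, -0.328, 0.0], [0.0, -0.0, -1.0]]
contact_force: [0.0, -0.7, 0.3]
width: 1.001
finger_force: 0.0
```

Call:
play_rows(motion="-1 1 1 0 0 0 0;-1 1 1 0 0 0 0;-1 1 1 0 0 0 0")

```text
clock: 1.02
eef_pos: [0.4215, -0.3788, 0.3031]
orientation: [[0.333, 0.943, 0.0], [0.943, -0.333, 0.001], [0.001, -0.0, -1.0]]
contact_force: [-0.1, 0.2, 0.3]
width: 0.999
finger_force: 0.0
```

Call:
play_rows(motion="-1 1 1 0 0 0 0;-1 1 1 0 0 0 0;-1 1 1 0 0 0 0")

```text
clock: 1.27
eef_pos: [0.5019, -0.2981, 0.3031]
orientation: [[0.332, 0.943, 0.0], [0.943, -0.332, 0.001], [0.001, -0.0, -1.0]]
contact_force: [0.0, 0.2, -0.9]
width: 1.004
finger_force: 0.0
```

Call:
play_rows(motion="-1 0 1 0 0 0 0;-1 0 1 0 0 0 0;-1 0 1 0 0 0 0")

```text
clock: 1.52
eef_pos: [0.5006, -0.2149, 0.3037]
orientation: [[0.328, 0.945, -0.0], [0.945, -0.328, 0.002], [0.002, -0.001, -1.0]]
contact_force: [-0.6, -0.1, 0.2]
width: 1.0
finger_force: 0.0
```

Call:
play_rows(motion="-1 0 1 0 0 0 0;-1 0 1 0 0 0 0;-1 0 1 0 0 0 0")

```text
clock: 1.77
eef_pos: [0.5001, -0.1355, 0.304]
orientation: [[0.329, 0.944, 0.001], [0.944, -0.329, 0.002], [0.002, -0.0, -1.0]]
contact_force: [0.2, -0.7, 1.1]
width: 0.999
finger_force: 0.0
```

Call:
play_rows(motion="-1 0 1 0 0 0 0;-1 0 1 0 0 0 0;-1 0 1 0 0 0 0;-1 0 1 0 0 0 0;-1 0 1 0 0 0 0")

```text
clock: 2.18
eef_pos: [0.5003, -0.0607, 0.3032]
orientation: [[0.331, 0.944, -0.0], [0.944, -0.331, -0.0], [-0.0, 0.0, -1.0]]
contact_force: [0.7, -0.2, 0.2]
width: 0.998
finger_force: 0.0
```

Run:
```python
from bench import robot
import cv2,numpy as np,pickle
s=robot.snapshot("wrist");pickle.dump(s,open("w1.pkl","wb"));cv2.imwrite("pics/w1.png",s["frame"][:,:,::-1])
st=robot.read_state();print(st["clock"],st["qpos"].round(3),st["eef_pos"].round(4),st["orientation"].round(3).tolist())
print("cam",(-s["R"].T@s["t"]).round(3),s["R"].round(3).tolist())
```

```text
2.2333 [-0.382 -0.158 -0.029  1.7   -0.     1.527] [ 0.5004 -0.0612  0.3031] [[0.332, 0.943, -0.0], [0.943, -0.332, -0.0], [-0.0, -0.0, -1.0]]
cam [ 0.522 -0.     0.446] [[0.944, -0.331, -0.0], [-0.32, -0.911, 0.26], [-0.086, -0.246, -0.965]]
```

View pics/w1.png

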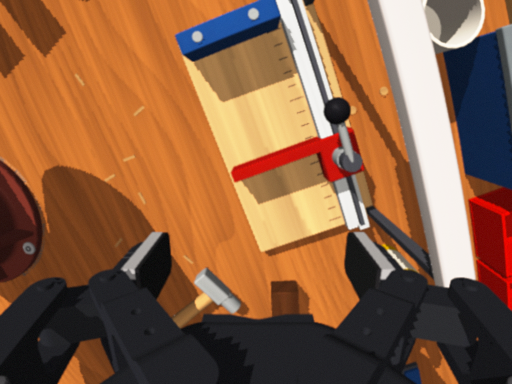

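The wrist view shows the blue stop at (228,27), the red plate running (237,172) to (330,148), the knob at (337,111) and the hub at (347,160). I'll measure these and continue to the sample.

Call:
play_rows(motion="-1 0.3 1 0.5 0 0 0;-1 0.3 1 0.5 0 0 0;-1 0.3 1 0.5 0 0 0")

```text
clock: 2.48
eef_pos: [0.5255, 0.0215, 0.3456]
orientation: [[0.331, 0.944, 0.003], [0.944, -0.331, 0.001], [0.002, 0.002, -1.0]]
contact_force: [0.9, 0.5, 0.9]
width: 1.001
finger_force: 0.0
```

Call:
play_rows(motion="-1 0.3 1 0 0 0 0;-1 0.3 1 0 0 0 0;-1 0.3 1 0 0 0 0")

```text
clock: 2.73
eef_pos: [0.5494, 0.1035, 0.3424]
orientation: [[0.328, 0.945, -0.001], [0.945, -0.328, 0.002], [0.001, -0.001, -1.0]]
contact_force: [-0.5, -0.5, -1.0]
width: 0.997
finger_force: 0.0
```

Call:
play_rows(motion="-1 0.3 1 -0.3 0 0 0;-1 0.3 1 -0.3 0 0 0;-1 0.3 1 -0.3 0 0 0;-1 0.3 1 -0.3 0 0 0;-1 0.3 1 -0.3 0 0 0")

```text
clock: 3.15
eef_pos: [0.5725, 0.1783, 0.3189]
orientation: [[0.331, 0.944, -0.001], [0.944, -0.331, -0.001], [-0.001, -0.001, -1.0]]
contact_force: [-0.8, -0.1, -0.0]
width: 0.999
finger_force: 0.0
```

Run:
```python
from bench import robot
import pickle;from h import *
def rect(P,T):
    r=cv2.minAreaRect((P[T,:2]*1000).astype(np.float32));return "c",np.round(r[0],1),"wh",np.round(r[1],1),"ang",round(r[2],2)
s=pickle.load(open("w1.pkl","rb"));s2=robot.snapshot("wrist");pickle.dump(s2,open("w2.pkl","wb"));cv2.imwrite("pics/w2.png",s2["frame"][:,:,::-1])
hsv=cv2.cvtColor(s["frame"],cv2.COLOR_RGB2HSV);H,Sa,V=[hsv[:,:,i].astype(int) for i in range(3)]
def box(x0,x1,y0,y1):
    m=np.zeros(H.shape,bool);m[y0:y1,x0:x1]=1;return m
for k,m,z0,z1 in [("blue",box(170,285,0,65)&(H>100)&(H<130)&(Sa>120),.068,.082),("red",box(225,318,130,190)&((H<6)|(H>172))&(Sa>170)&(V>60),.060,.072),("board",box(170,375,0,260)&(H>8)&(H<28),.013,.027)]:
    P,u,v=cloud(s,m);T=(P[:,2]>z0)&(P[:,2]<z1);print(k,T.sum(),np.median(P[T,2]).round(4),*rect(P,T))
    if k=="red":
        a=P[T];
        for x in (.48,.50,.52,.54,.56):
            b=a[abs(a[:,0]-x)<.006];print(x,np.percentile(b[:,1],[2,98]).round(4))
m=box(315,360,90,130)&(V<70);P,u,v=cloud(s,m);T=(P[:,2]>.09)&(P[:,2]<.14);
print("knob px",u[T].mean(),v[T].mean(),"at z.112",plane(s,[[u[T].mean(),v[T].mean()]],.112).round(4),P[T,2].max())
st=robot.read_state();print(st["eef_pos"].round(4),st["qpos"].round(2))
```

```text
blue 2227 0.0748 c [520.  102.1] wh [122.2  25.7] ang 1.21
red 1013 0.066 c [521.9 -71. ] wh [120.5  14.8] ang 0.96
0.48 [-0.0784 -0.0647]
0.5 [-0.0777 -0.0643]
0.52 [-0.0776 -0.064 ]
0.54 [-0.0772 -0.0636]
0.56 [-0.0769 -0.0632]
board 19577 0.02 c [545. -46.] wh [191.4 326.1] ang 0.76
knob px 336.70280373831775 110.6822429906542 at z.112 [[ 0.6042 -0.0305  0.112 ]] 0.12829926151522547
[0.5726 0.1779 0.3195] [ 0.08  0.15  0.3   1.73 -0.    1.99]
```

View pics/w2.png

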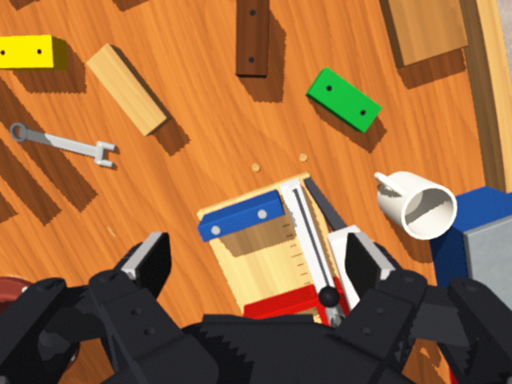

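The wrist view shows the sample at (253,40), cut off by the image edge, so I'll shift and measure it fully.

Call:
play_rows(motion="-1 0.4 1 0 0 0 0;-1 0.4 1 0 0 0 0;-1 0.4 1 0 0 0 0;-1 0.4 1 0 0 0 0;-1 0.4 1 0 0 0 0")

```text
clock: 3.62
eef_pos: [0.6046, 0.258, 0.3198]
orientation: [[0.331, 0.944, 0.001], [0.944, -0.331, -0.0], [-0.0, 0.001, -1.0]]
contact_force: [-0.0, 0.2, 0.1]
width: 0.997
finger_force: 0.0
```

Run:
```python
from bench import robot
from h import *
import pickle
s=robot.snapshot("wrist");pickle.dump(s,open("w3.pkl","wb"))
P,u,v=cloud(s,np.ones(s["range_z"].shape,bool))
T=(abs(P[:,2]-.036)<.008)&(np.hypot(P[:,0]-.617,P[:,1]-.338)<.075)
r=cv2.minAreaRect((P[T,:2]*1000).astype(np.float32));print(T.sum(),r,np.median(P[T,2]),"v",v[T].min(),u[T].min(),u[T].max())
c=P[T].mean(0)
# second view check: sample top from top camera plane-cast
st=robot.read_state();print(c,st["clock"],st["eef_pos"].round(4),st["orientation"].round(3).tolist())
```

```text
2322 ((617.7257080078125, 332.27081298828125), (100.85540771484375, 44.46000289916992), 68.84951782226562) 0.03591608468918375 v 64 233 265
[0.61818689 0.33331918 0.03590946] 3.6667 [0.6046 0.2577 0.3203] [[0.332, 0.943, 0.001], [0.943, -0.332, -0.0], [0.0, 0.001, -1.0]]
```

Call:
play_rows(motion="-1 0.164 0.932 -0.8 0 0 -0.038;-1 0.164 0.932 -0.8 0 0 -0.038;-1 0.164 0.932 -0.8 0 0 -0.038;-1 0.164 0.932 -0.8 0 0 -0.038")

```text
clock: 4.0
eef_pos: [0.6162, 0.3344, 0.2523]
orientation: [[0.357, 0.934, -0.004], [0.934, -0.357, -0.001], [-0.002, -0.003, -1.0]]
contact_force: [-0.1, -0.8, -0.6]
width: 0.997
finger_force: 0.0
```

Call:
play_rows(motion="-1 0 0 -1 0 0 0;-1 0 0 -1 0 0 0;-1 0 0 -1 0 0 0")

```text
clock: 4.25
eef_pos: [0.6138, 0.3309, 0.1676]
orientation: [[0.359, 0.933, -0.011], [0.933, -0.36, -0.004], [-0.008, -0.008, -1.0]]
contact_force: [-0.8, -0.8, -2.8]
width: 0.999
finger_force: 0.0
```

Call:
play_rows(motion="-1 0 0 -1 0 0 0;-1 0 0 -1 0 0 0;-1 0 0 -1 0 0 0;-1 0 0 -1 0 0 0")

```text
clock: 4.58
eef_pos: [0.6171, 0.3326, 0.0967]
orientation: [[0.359, 0.933, -0.002], [0.933, -0.359, -0.001], [-0.001, -0.001, -1.0]]
contact_force: [-0.2, -0.1, 1.0]
width: 1.002
finger_force: 0.0
```

Call:
play_rows(motion="-1 0 0 -0.5 0 0 0;-1 0 0 -1 0 0 0;-1 0 0 -1 0 0 0;-1 0 0 -1 0 0 0;-1 0 0 -1 0 0 0")

```text
clock: 5.0
eef_pos: [0.6199, 0.3345, 0.0204]
orientation: [[0.358, 0.934, 0.005], [0.934, -0.358, 0.001], [0.003, 0.004, -1.0]]
contact_force: [0.1, -0.1, 1.2]
width: 1.002
finger_force: 0.0
```

Call:
play_rows(motion="1 0 0 -0.05 0 0 0;1 0 0 -0.05 0 0 0;1 0 0 -0.05 0 0 0;1 0 0 -0.05 0 0 0;1 0 0 -0.05 0 0 0;1 0 0 -0.05 0 0 0;1 0 0 -0.05 0 0 0;1 0 0 -0.05 0 0 0;1 0 0 -0.05 0 0 0;1 0 0 -0.05 0 0 0")

```text
clock: 5.83
eef_pos: [0.6184, 0.3343, 0.0131]
orientation: [[0.358, 0.934, 0.002], [0.934, -0.358, 0.001], [0.001, 0.002, -1.0]]
contact_force: [-0.7, -0.6, 5.9]
width: 0.502
finger_force: 62.4
```

Call:
play_rows(motion="1 0 0 1 0 0 0;1 0 0 1 0 0 0;1 0 0 1 0 0 0;1 0 0 1 0 0 0")

```text
clock: 6.17
eef_pos: [0.6196, 0.3347, 0.0953]
orientation: [[0.358, 0.934, 0.006], [0.934, -0.358, 0.002], [0.004, 0.005, -1.0]]
contact_force: [-0.4, -0.2, -1.1]
width: 0.503
finger_force: 61.8
```

Call:
play_rows(motion="1 -0.39 -0.4 0.5 0 0 0;1 -0.78 -0.8 1 0 0 0;1 -0.78 -0.8 1 0 0 0;1 -0.78 -0.8 1 0 0 0;1 -0.78 -0.8 1 0 0 0")

```text
clock: 6.58
eef_pos: [0.5552, 0.2695, 0.1725]
orientation: [[0.359, 0.933, 0.002], [0.933, -0.359, 0.0], [0.001, 0.002, -1.0]]
contact_force: [1.4, 0.2, -2.0]
width: 0.5
finger_force: 61.9
```

Call:
play_rows(motion="1 -0.2 -0.25 0 0 0 0.12;1 -0.4 -0.5 0 0 0 0.25;1 -0.6 -0.75 0 0 0 0.37;1 -0.78 -1 0 0 0 0.489;1 -0.78 -1 0 0 0 0.489")

```text
clock: 7.0
eef_pos: [0.4901, 0.188, 0.169]
orientation: [[-0.023, 1.0, -0.004], [1.0, 0.023, -0.001], [-0.001, -0.005, -1.0]]
contact_force: [-0.3, -0.5, -0.8]
width: 0.5
finger_force: 61.8
```

Call:
play_rows(motion="1 0 -0.4 0 0 0 0;1 0 -0.8 0 0 0 0;1 0 -1 0 0 0 0;1 0 -1 0 0 0 0")

```text
clock: 7.33
eef_pos: [0.4927, 0.1077, 0.1696]
orientation: [[-0.014, 1.0, -0.002], [1.0, 0.014, -0.001], [-0.001, -0.002, -1.0]]
contact_force: [0.7, -0.8, -1.4]
width: 0.5
finger_force: 61.8
```

Call:
play_rows(motion="1 0 -0.4 0 0 0 0;1 0 -0.8 0 0 0 0;1 0 -0.92 0 0 0 0;1 0 -0.92 0 0 0 0;1 0 -0.92 0 0 0 0;1 0 -0.92 0 0 0 0;1 0 -0.92 0 0 0 0")

```text
clock: 7.92
eef_pos: [0.4926, 0.0375, 0.1709]
orientation: [[-0.019, 1.0, -0.001], [1.0, 0.019, 0.0], [0.0, -0.001, -1.0]]
contact_force: [0.2, 0.1, -0.3]
width: 0.501
finger_force: 61.8
```

Run:
```python
from bench import robot
from h import *
import pickle
s=robot.snapshot("wrist");cv2.imwrite("pics/w4.png",s["frame"][:,:,::-1])
t=robot.snapshot("top");P,u,v=cloud(t,np.ones(t["range_z"].shape,bool))
st=robot.read_state();print(st["clock"],st["eef_pos"].round(4),st["orientation"].round(3).tolist(),st["width"])
```

```text
8.0167 [0.4927 0.0373 0.1712] [[-0.019, 1.0, -0.0], [1.0, 0.019, 0.0], [0.0, -0.0, -1.0]] 0.5022169354766468
```

View pics/w4.png

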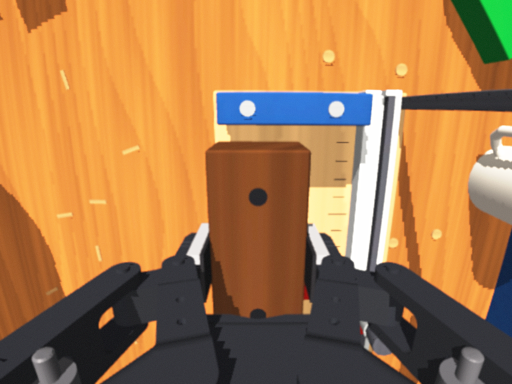

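The wrist view shows the sample held between the fingers with its front end at about (258,148). The blue stop is ahead at (293,108), and the block is square to it. I'll check the clearance to the stop.

Run:
```python
from bench import robot
from h import *
s=robot.snapshot("wrist")
m=np.zeros(s["range_z"].shape,bool);m[135:230,200:315]=1
P,u,v=cloud(s,m);T=(P[:,2]>.12);Q=P[T];print("z",np.percentile(Q[:,2],[2,50,98]).round(4),"ymax",np.percentile(Q[:,1],[95,99,100]).round(4),"x",Q[:,0].min().round(4),Q[:,0].max().round(4))
for x in (.48,.49,.505): print(x,Q[abs(Q[:,0]-x)<.004][:,1].max())
m=np.zeros_like(m);m[85:130,216:370]=1;P,u,v=cloud(s,m);Q=P[abs(P[:,2]-.075)<.006];print("blue ymin",np.percentile(Q[:,1],[1,50,99]))
```

```text
z [0.1718 0.194  0.1953] ymax [0.0851 0.0854 0.0857] x 0.4639 0.5201
0.48 0.08514517959424991
0.49 0.08531582277407643
0.505 0.08566420399020942
blue ymin [0.09005864 0.1031202  0.1158804 ]
```

Call:
play_rows(motion="1 0 0 -0.5 0 0 0;1 0 0 -1 0 0 0;1 0 0 -1 0 0 0;1 0 0 -1 0 0 0")

```text
clock: 8.4
eef_pos: [0.4909, 0.037, 0.0901]
orientation: [[-0.018, 1.0, -0.004], [1.0, 0.018, 0.001], [0.001, -0.004, -1.0]]
contact_force: [0.6, -0.3, 0.1]
width: 0.501
finger_force: 61.7
```

Call:
play_rows(motion="1 0 0 -0.3 0 0 0;1 0 0 -0.5 0 0 0;1 0 0 -0.6 0 0 0;1 0 0 -0.68 0 0 0;1 0 0 -0.72 0 0 0;1 0 0 -0.72 0 0 0;1 0 0 -0.72 0 0 0;1 0 0 -0.72 0 0 0")

```text
clock: 9.07
eef_pos: [0.4934, 0.0362, 0.0348]
orientation: [[-0.018, 1.0, 0.002], [1.0, 0.018, -0.0], [-0.0, 0.002, -1.0]]
contact_force: [0.2, 0.2, -1.1]
width: 0.502
finger_force: 61.9
```

Call:
play_rows(motion="1 0 0 -0.035 0 0 0;1 0 0 -0.035 0 0 0;1 0 0 -0.035 0 0 0;-1 0 0 -0.03 0 0 0;-1 0 0 -0.03 0 0 0;-1 0 0 -0.03 0 0 0;-1 0 0 -0.03 0 0 0;-1 0 0 -0.03 0 0 0;-1 0 0 -0.03 0 0 0;-1 0 0 -0.03 0 0 0")

```text
clock: 9.9
eef_pos: [0.4926, 0.0364, 0.0312]
orientation: [[-0.018, 1.0, -0.0], [1.0, 0.018, 0.0], [0.0, -0.0, -1.0]]
contact_force: [-0.1, 0.6, 1.0]
width: 0.999
finger_force: 0.0
```

Call:
play_rows(motion="-1 0 0 0.3 0 0 0;-1 0 0 1 0 0 0;-1 0 0 1 0 0 0;-1 0 0 1 0 0 0")

```text
clock: 10.23
eef_pos: [0.4952, 0.0359, 0.1159]
orientation: [[-0.018, 1.0, 0.007], [1.0, 0.018, -0.001], [-0.001, 0.007, -1.0]]
contact_force: [0.5, -0.2, 0.4]
width: 1.0
finger_force: 0.0
```

Call:
play_rows(motion="-1 0 -0.5 1 0 0 0;-1 0 -1 1 0 0 0;-1 0 -1 1 0 0 0;-1 0 -1 1 0 0 0;-1 0 -1 1 0 0 0")

```text
clock: 10.65
eef_pos: [0.493, -0.0449, 0.1916]
orientation: [[-0.015, 1.0, 0.001], [1.0, 0.015, -0.0], [-0.0, 0.001, -1.0]]
contact_force: [0.2, 1.0, -1.1]
width: 1.004
finger_force: 0.0
```

Run:
```python
from bench import robot
from h import *
s=robot.snapshot("wrist");cv2.imwrite("pics/w5.png",s["frame"][:,:,::-1])
P,u,v=cloud(s,np.ones(s["range_z"].shape,bool))
T=(abs(P[:,2]-.056)<.006)&(abs(P[:,0]-.4935)<.045)&(abs(P[:,1]-.036)<.0515)
r=cv2.minAreaRect((P[T,:2]*1000).astype(np.float32));print("sample",T.sum(),r,np.median(P[T,2]))
st=robot.read_state();print(st["clock"],st["eef_pos"].round(4),st["qpos"].round(3),st["orientation"].round(3).tolist())
```

```text
sample 5421 ((493.1495056152344, 34.0178108215332), (44.4757194519043, 99.34272766113281), 0.5961499810218811) 0.05595494954796065
10.7 [ 0.4925 -0.0438  0.1906] [-0.354 -0.224 -0.293  1.503  0.     1.2  ] [[-0.016, 1.0, -0.001], [1.0, 0.016, 0.001], [0.001, -0.001, -1.0]]
```

Call:
play_rows(motion="-0.18 0 0 0 0 -0.15 0;-0.18 0 0 0 0 -0.3 0;-0.18 0.2 0.1 0 0 -0.45 0;-0.18 0.4 0.27 0 0 -0.6 0;-0.18 0.84 0.27 0 0 -0.778 0;-0.18 0.84 0.27 -0.4 0 -0.778 0;-0.18 0.84 0.27 -0.4 0 -0.778 0;-0.18 0.84 0.27 -0.4 0 -0.778 0;-0.18 0.84 0.27 -0.4 0 -0.778 0;-0.18 0.84 0.27 -0.4 0 -0.778 0")

```text
clock: 11.53
eef_pos: [0.5703, -0.0234, 0.1645]
orientation: [[-0.016, 0.82, 0.571], [1.0, 0.019, 0.0], [-0.011, 0.571, -0.821]]
contact_force: [-0.3, -0.0, 0.3]
width: 0.593
finger_force: 0.0
```

Run:
```python
from bench import robot
from h import *
s=robot.snapshot("wrist");cv2.imwrite("pics/w6.png",s["frame"][:,:,::-1])
st=robot.read_state();print(st["clock"],st["eef_pos"].round(4),st["qpos"].round(3),st["orientation"].round(3).tolist(),st["width"])
```

```text
11.5833 [ 0.5704 -0.0236  0.1646] [-0.391 -0.842 -0.907  0.933  0.219  1.225] [[-0.016, 0.82, 0.572], [1.0, 0.019, -0.0], [-0.011, 0.572, -0.82]] 0.5860318201172858
```

View pics/w6.png

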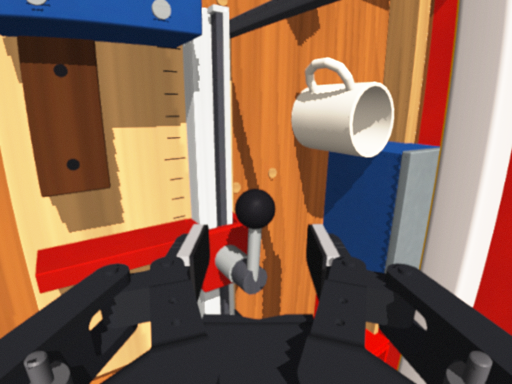

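The wrist view shows the knob at (255,208), centred between the open fingers at x≈205 and 310. The hub is at (240,270) and the light bar is well to the right at (465,190). Joint 2 is at its limit, so I'll advance carefully.

Call:
play_rows(motion="-0.18 0.15 0 -0.2 0 0 0;-0.18 0.3 0 -0.4 0 0 0;-0.18 0.3 0 -0.4 0 0 0;-0.18 0.3 0 -0.4 0 0 0")

```text
clock: 11.92
eef_pos: [0.593, -0.0231, 0.1291]
orientation: [[-0.016, 0.823, 0.568], [1.0, 0.018, 0.002], [-0.009, 0.568, -0.823]]
contact_force: [0.6, 0.5, 0.3]
width: 0.587
finger_force: 0.0
```

Run:
```python
from bench import robot
st=robot.read_state();print(st["clock"],st["eef_pos"].round(4),st["qpos"].round(3),st["orientation"].round(3).tolist(),st["width"])
```

```text
11.9167 [ 0.593  -0.0231  0.1291] [-0.368 -0.725 -0.904  0.821  0.207  1.245] [[-0.016, 0.823, 0.568], [1.0, 0.018, 0.002], [-0.009, 0.568, -0.823]] 0.5871707211895557
```

Call:
play_rows(motion="-0.18 0.12 0 -0.12 0 0 0;-0.18 0.19 0 -0.24 0 0 0;-0.18 0.2 0 -0.36 0 0 0;-0.18 0.2 0 -0.46 0 0 0;-0.18 0.2 0 -0.46 0 0 0;-0.18 0.2 0 -0.46 0 0 0")

```text
clock: 12.42
eef_pos: [0.6082, -0.023, 0.0907]
orientation: [[-0.015, 0.824, 0.567], [1.0, 0.018, 0.002], [-0.008, 0.567, -0.824]]
contact_force: [-0.2, -1.1, 0.2]
width: 0.593
finger_force: 0.0
```

Run:
```python
from bench import robot
from h import *
s=robot.snapshot("wrist");cv2.imwrite("pics/w7.png",s["frame"][:,:,::-1])
st=robot.read_state();print(st["clock"],st["eef_pos"].round(4),st["qpos"].round(3),st["contact_force"])
```

```text
12.4667 [ 0.6085 -0.0231  0.0913] [-0.355 -0.631 -0.916  0.713  0.2    1.257] [ 0.39949679 -0.43547919  0.49997405]
```

View pics/w7.png

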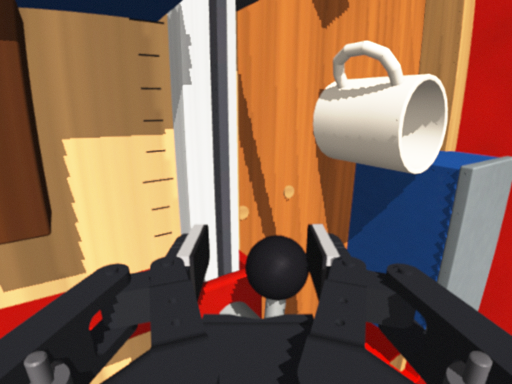

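The wrist view shows the ball at (276,267) between the fingers, right next to the far finger at x≈320. I'll pull along the arc.

Call:
play_rows(motion="-0.18 -0.11 0 0 0 0 0;-0.18 -0.19 -0.015 0 0 0 0;-0.18 -0.27 -0.035 0 0 0 0;-0.18 -0.35 -0.06 0 0 0.05 0;-0.18 -0.43 -0.095 0 0 0.1 0;-0.18 -0.505 -0.135 0 0 0.16 0;-0.18 -0.58 -0.18 0 0 0.22 0;-0.18 -0.65 -0.235 0 0 0.28 0;-0.18 -0.71 -0.29 0 0 0.34 0;-0.18 -0.77 -0.355 0 0 0.4 0;-0.18 -0.82 -0.42 0 0 0.444 0;-0.18 -0.85 -0.49 0 0 0.444 0;-0.18 -0.85 -0.49 0 0 0.444 0;-0.18 -0.85 -0.49 0 0 0.444 0")

```text
clock: 13.63
eef_pos: [0.5439, -0.0633, 0.0946]
orientation: [[-0.018, 0.966, 0.259], [1.0, 0.019, 0.0], [-0.005, 0.259, -0.966]]
contact_force: [7.4, 0.4, 6.0]
width: 0.59
finger_force: 5.0
```

Run:
```python
from bench import robot
from h import *
s=robot.snapshot("wrist");t=robot.snapshot("top");a=s["frame"][120:];b=cv2.resize(t["frame"][150:230,230:350],None,fx=4,fy=4)
c=np.zeros((600,512,3),np.uint8);c[:264]=a;c[270:590,:480]=b;cv2.imwrite("pics/w8.png",c[:,:,::-1])
st=robot.read_state();print(st["clock"],st["eef_pos"].round(4),st["qpos"].round(3),st["contact_force"])
```

```text
13.7333 [ 0.5438 -0.0632  0.0946] [-0.415 -0.388 -0.627  1.091  0.104  1.15 ] [ 7.9832404  -0.8208116   6.28618957]
```

View pics/w8.png

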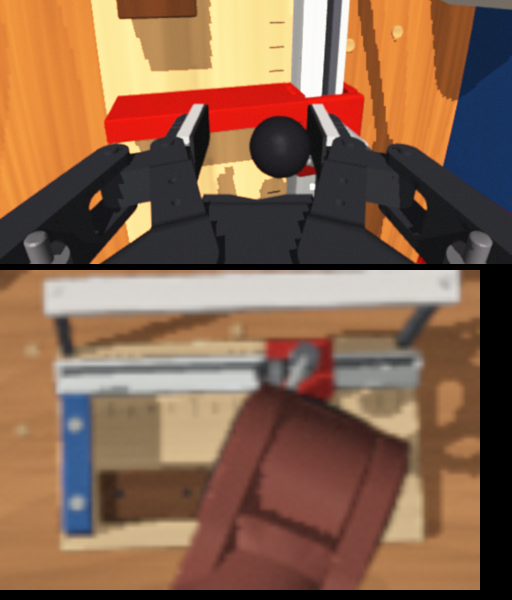

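The combined picture shows the ball at (280,147) in the wrist crop, held against the far finger, with the lever now pointing at the robot. I'll measure the lever angle and carriage position.

```bash
cat > m.py <<'E'
from bench import robot
from h import *
O=np.array([.545,-.0455]);Y=.017;Rz=np.array([[np.cos(Y),-np.sin(Y)],[np.sin(Y),np.cos(Y)]])
def fx(P): return (P[:,:2]-O)@Rz*1000
def measure(s):
    hsv=cv2.cvtColor(s["frame"],cv2.COLOR_RGB2HSV);H,Sa,V=[hsv[:,:,i].astype(int) for i in range(3)]
    P,u,v=cloud(s,((H<6)|(H>172))&(Sa>170)&(V>50));F=fx(P);T=(abs(P[:,2]-.066)<.005)&(F[:,0]>-84)&(F[:,0]<28)&(abs(F[:,1])<130)
    if T.sum()>30:
        y=F[T,1];print("plate n",T.sum(),"y",np.percentile(y,[2,98]).round(1),"x",F[T,0].min().round(1),"carriage~",round(np.percentile(y,98)+55,1))
    P,u,v=cloud(s,(V<60)&(Sa<120));F=fx(P);T=(P[:,2]>.118)&(P[:,2]<.13)&(F[:,0]>-25)&(F[:,0]<75)&(abs(F[:,1])<120)
    if T.sum()>20:
        k=F[T].mean(0);print("knob cap n",T.sum(),k.round(1),"ztop",P[T,2].max().round(4),"lever~",np.arcsin(min(1,max(-1,(60-k[0])/62))).round(2))
    P,u,v=cloud(s,np.ones(H.shape,bool));F=fx(P);T=(abs(P[:,2]-.056)<.005)&(abs(F[:,0]+50)<35)&(F[:,1]>24)&(F[:,1]<134.5)&~((H>100)&(H<130)&(Sa>120))&~(((H<6)|(H>172))&(Sa>190))
    if T.sum()>100:
        r=cv2.minAreaRect(F[T].astype(np.float32));print("sample",T.sum(),r)
    st=robot.read_state();print(st["clock"],st["eef_pos"].round(4),st["qpos"].round(3),st["contact_force"].round(1))
E
python3 -c "
from m import *
measure(robot.snapshot('wrist'))"
```

```text
plate n 3379 y [-38.8 -24.6] x -84.0 carriage~ 30.4
knob cap n 2446 [  4.6 -22.7] ztop 0.13 lever~ 1.1Traceback (most recent call last):
  File "<string>", line 3, in <module>
    measure(robot.snapshot('wrist'))
    ~~~~~~~^^^^^^^^^^^^^^^^^^^^^^^^^
  File "m.py", line 13, in measure
    P,u,v=cloud(s,np.ones(H.shape,bool));F=fx(P);T=(abs(P[:,2]-.056)<.005)&(abs(F[:,0]+50)<35)&(F[:,1]>24)&(F[:,1]<134.5)&~((H>100)&(H<130)&(Sa>120))&~(((H<6)|(H>172))&(Sa>190))
                                                   ~~~~~~~~~~~~~~~~~~~~~~~~~~~~~~~~~~~~~~~~~~~~~~~~~~~~~~~~~~~~~~~~~~~~~~^~~~~~~~~~~~~~~~~~~~~~~~~~~~
ValueError: operands could not be broadcast together with shapes (195529,) (384,512)
```

Call:
play_rows(motion="-0.18 -0.05 -0.06 0 0 0 0;-0.18 -0.09 -0.12 0 0 0 0;-0.18 -0.09 -0.12 0 0 0 0;-0.18 -0.09 -0.12 0 0 0 0")

```text
clock: 14.12
eef_pos: [0.5388, -0.073, 0.095]
orientation: [[-0.019, 0.964, 0.265], [1.0, 0.02, 0.0], [-0.005, 0.264, -0.964]]
contact_force: [27.1, -0.7, -7.2]
width: 0.593
finger_force: 15.1
```

Call:
play_rows(motion="-0.18 -0.13 0.02 0.5 0 0 0;-0.18 -0.26 0.02 1 0 0 0;-0.18 -0.26 0.02 1 0 0 0;-0.18 -0.26 0.02 1 0 0 0;-0.18 -0.26 0.02 1 0 0 0")

```text
clock: 14.53
eef_pos: [0.5127, -0.0704, 0.1712]
orientation: [[-0.017, 0.967, 0.253], [1.0, 0.018, 0.001], [-0.003, 0.253, -0.968]]
contact_force: [-0.1, 0.2, -1.0]
width: 0.587
finger_force: 0.0
```

Call:
play_rows(motion="1 -0.2 -0.2 0.3 0 0.16 0;1 -0.44 -0.5 0.3 0 0.333 0;1 -0.44 -0.55 0.3 0 0.333 0;1 -0.44 -0.55 0.3 0 0.333 0;1 -0.44 -0.55 0.3 0 0.333 0;1 -0.44 -0.55 0.3 0 0.333 0")

```text
clock: 15.03
eef_pos: [0.4771, -0.1135, 0.1939]
orientation: [[-0.018, 1.0, -0.007], [1.0, 0.018, 0.002], [0.003, -0.007, -1.0]]
contact_force: [-0.0, 0.1, 0.1]
width: 0.001
finger_force: 0.0
```

```bash
sed -i '/P,u,v=cloud(s,np.ones/,/print("sample"/d' m.py; python3 -c "
from m import *
measure(robot.snapshot('wrist'))"
```

```text
plate n 1644 y [-41.7 -27.5] x -83.9 carriage~ 27.5
knob cap n 910 [ -1.6 -39.6] ztop 0.1289 lever~ 1.46
15.0833 [ 0.4771 -0.1135  0.1942] [-5.000e-01 -2.280e-01 -2.900e-01  1.516e+00 -1.000e-03  1.053e+00] [0.8 0.5 0.7]
```

Call:
play_rows(motion="1 0 0 -0.5 0 0 0;1 0 0 -1 0 0 0;1 0 0 -1 0 0 0;1 0 0 -1 0 0 0")

```text
clock: 15.42
eef_pos: [0.4757, -0.1129, 0.1136]
orientation: [[-0.018, 1.0, -0.01], [1.0, 0.018, 0.003], [0.003, -0.01, -1.0]]
contact_force: [-0.5, 0.3, 1.3]
width: 0.001
finger_force: 0.0
```

Call:
play_rows(motion="1 0 0 -0.5 0 0 0;1 0 0 -0.9 0 0 0;1 0 0 -0.9 0 0 0;1 0 0 -0.9 0 0 0;1 0 0 -0.9 0 0 0")

```text
clock: 15.83
eef_pos: [0.479, -0.115, 0.0461]
orientation: [[-0.018, 1.0, -0.004], [1.0, 0.018, -0.0], [-0.0, -0.004, -1.0]]
contact_force: [0.0, 0.0, 1.0]
width: -0.002
finger_force: 0.0
```

Call:
play_rows(motion="1 0 0.1 0 0 0 0;1 0 0.2 0 0 0 0;1 0 0.3 0 0 0 0;1 0 0.4 0 0 0 0;1 0 0.5 0 0 0 0;1 0 0.6 0 0 0 0;1 0 0.6 0 0 0 0;1 0 0.6 0 0 0 0")

```text
clock: 16.5
eef_pos: [0.4767, -0.065, 0.042]
orientation: [[-0.019, 1.0, -0.009], [1.0, 0.019, 0.003], [0.003, -0.009, -1.0]]
contact_force: [-0.1, 0.5, -0.2]
width: 0.002
finger_force: 0.0
```

Call:
play_rows(motion="1 0 0.05 0 0 0 0;1 0 0.1 0 0 0 0;1 0 0.15 0 0 0 0;1 0 0.15 0 0 0 0;1 0 0.15 0 0 0 0")

```text
clock: 16.92
eef_pos: [0.4772, -0.0536, 0.0423]
orientation: [[-0.018, 1.0, -0.008], [1.0, 0.018, 0.003], [0.003, -0.007, -1.0]]
contact_force: [0.0, 1.3, -0.4]
width: -0.002
finger_force: 0.0
```

```bash
python3 -c "
from m import *
measure(robot.snapshot('wrist'))"
```

```text
plate n 8490 y [ 3.3 17.6] x -84.0 carriage~ 72.6
knob cap n 4759 [-11.    6.5] ztop 0.13 lever~ 1.57
16.9667 [ 0.4773 -0.0537  0.0425] [-0.385 -0.202 -0.545  1.236 -0.     1.168] [-0.5  0.1  0.3]
```

Call:
play_rows(motion="1 0 0.05 0 0 0 0;1 0 0.1 0 0 0 0;1 0 0.15 0 0 0 0;1 0 0.18 0 0 0 0;1 0 0.18 0 0 0 0;1 0 0.18 0 0 0 0")

```text
clock: 17.47
eef_pos: [0.4773, -0.0392, 0.0425]
orientation: [[-0.018, 1.0, -0.007], [1.0, 0.018, 0.003], [0.003, -0.007, -1.0]]
contact_force: [-0.4, 0.5, -0.2]
width: -0.001
finger_force: 0.0
```

Call:
play_rows(motion="1 0 0.015 0 0 0 0;1 0 0.025 0 0 0 0;1 0 0.025 0 0 0 0;1 0 0.025 0 0 0 0")

```text
clock: 17.8
eef_pos: [0.4773, -0.0379, 0.0426]
orientation: [[-0.018, 1.0, -0.008], [1.0, 0.018, 0.001], [0.002, -0.008, -1.0]]
contact_force: [-2.1, -4.1, 0.3]
width: 0.004
finger_force: 2.0
```

Call:
play_rows(motion="1 0 0.015 0 0 0 0;1 0 0.025 0 0 0 0;1 0 0.025 0 0 0 0;1 0 0.025 0 0 0 0")

```text
clock: 18.13
eef_pos: [0.4772, -0.0359, 0.0426]
orientation: [[-0.018, 1.0, -0.008], [1.0, 0.018, 0.002], [0.002, -0.008, -1.0]]
contact_force: [-2.6, -4.7, 0.9]
width: 0.001
finger_force: 2.2
```

```bash
python3 -c "
from m import *
measure(robot.snapshot('wrist'))"
```

```text
plate n 8496 y [20.7 35. ] x -84.0 carriage~ 90.0
knob cap n 4782 [-10.7  24.2] ztop 0.13 lever~ 1.57
18.1833 [ 0.4772 -0.0359  0.0426] [-3.490e-01 -2.080e-01 -5.500e-01  1.237e+00 -1.000e-03  1.205e+00] [-1.4 -4.3  1. ]
```

Call:
play_rows(motion="1 0 0.015 0 0 0 0;1 0 0.015 0 0 0 0;1 0 0.015 0 0 0 0")

```text
clock: 18.43
eef_pos: [0.4772, -0.0349, 0.0426]
orientation: [[-0.017, 1.0, -0.008], [1.0, 0.017, 0.001], [0.001, -0.008, -1.0]]
contact_force: [-2.8, -5.7, 1.4]
width: 0.003
finger_force: 2.7
```

Call:
play_rows(motion="1 0 0.015 0 0 0 0;1 0 0.015 0 0 0 0;1 0 0.015 0 0 0 0")

```text
clock: 18.68
eef_pos: [0.4772, -0.0349, 0.0426]
orientation: [[-0.017, 1.0, -0.008], [1.0, 0.017, -0.001], [-0.001, -0.008, -1.0]]
contact_force: [-4.2, -12.0, -1.7]
width: 0.003
finger_force: 6.4
```

Call:
play_rows(motion="1 0 0.015 0 0 0 0;1 0 0.015 0 0 0 0;1 0 0.015 0 0 0 0")

```text
clock: 18.93
eef_pos: [0.4772, -0.0349, 0.0426]
orientation: [[-0.016, 1.0, -0.008], [1.0, 0.016, -0.004], [-0.004, -0.008, -1.0]]
contact_force: [-4.1, -18.1, -1.3]
width: -0.001
finger_force: 9.3
```

Call:
play_rows(motion="1 0 0.015 0 0 0 0;1 0 0.015 0 0 0 0;1 0 -0.1 0 0 0 0;1 0 -0.25 0 0 0 0;1 0 -0.25 0 0 0 0;1 0 -0.25 0 0 0 0")

```text
clock: 19.43
eef_pos: [0.4774, -0.0524, 0.0425]
orientation: [[-0.017, 1.0, -0.007], [1.0, 0.017, 0.003], [0.003, -0.007, -1.0]]
contact_force: [-0.4, -1.1, -0.5]
width: 0.001
finger_force: 0.0
```

Call:
play_rows(motion="1 0 0 0.5 0 0 0;1 0 0 1 0 0 0;1 0 0 1 0 0 0;1 0 0 1 0 0 0")

```text
clock: 19.77
eef_pos: [0.479, -0.0523, 0.1251]
orientation: [[-0.018, 1.0, -0.003], [1.0, 0.018, 0.001], [0.001, -0.003, -1.0]]
contact_force: [1.0, -0.7, -0.4]
width: 0.001
finger_force: 0.0
```

Call:
play_rows(motion="1 0 0 0.4 0 0 0;1 0.1 0 0.7 0 -0.15 0;1 0.3 0 0.7 0 -0.3 0;1 0.58 -0.03 0.7 0 -0.444 0;1 0.58 -0.03 0.7 0 -0.444 0;1 0.58 -0.03 0.7 0 -0.444 0;1 0.58 -0.03 0.7 0 -0.444 0")

```text
clock: 20.35
eef_pos: [0.5228, -0.0544, 0.1779]
orientation: [[-0.017, 0.944, 0.331], [1.0, 0.017, 0.002], [-0.004, 0.331, -0.944]]
contact_force: [0.2, 0.5, 0.2]
width: 0.003
finger_force: 0.0
```

```bash
python3 -c "
from m import *
s=robot.snapshot('wrist');cv2.imwrite('pics/w9.png',s['frame'][:,:,::-1]);measure(s)"
```

```text
plate n 2043 y [21.7 35.8] x -84.0 carriage~ 90.8
knob cap n 1010 [-2.2 23.4] ztop 0.129 lever~ 1.57
20.4 [ 0.5232 -0.0545  0.1783] [-0.439 -0.591 -0.636  1.218  0.143  1.137] [ 1.   0.4 -0.2]
```

View pics/w9.png

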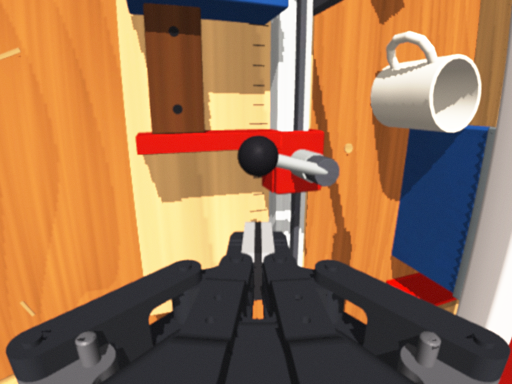

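The picture shows the sample at (175,70) nipped between the blue and red stops. The lever is fully out with its ball at (258,156), and the closed fingertips are at (258,235). I'll descend behind the ball and swing it back.

Call:
play_rows(motion="1 0.1 0 -0.3 0 0 0;1 0.1 0 -0.7 0 0 0;1 0.1 0 -1 0 0 0;1 0.1 0 -1 0 0 0;1 0.1 0 -1 0 0 0")

```text
clock: 20.82
eef_pos: [0.5308, -0.0542, 0.0975]
orientation: [[-0.017, 0.944, 0.331], [1.0, 0.017, 0.003], [-0.003, 0.331, -0.944]]
contact_force: [0.4, 0.3, 1.1]
width: -0.0
finger_force: 0.0
```

Call:
play_rows(motion="1 0.06 0.11 0 0 0 0;1 0.085 0.175 0 0 0 0;1 0.11 0.24 0 0 0 0;1 0.15 0.305 0 0 0 0;1 0.19 0.37 0 0 0 0;1 0.245 0.425 0 0 0 0;1 0.3 0.48 0 0 0 0;1 0.3 0.48 0 0 0 0")

```text
clock: 21.48
eef_pos: [0.5566, -0.0159, 0.1001]
orientation: [[-0.017, 0.942, 0.335], [1.0, 0.018, 0.0], [-0.006, 0.335, -0.942]]
contact_force: [-1.7, -2.9, -1.9]
width: -0.002
finger_force: 1.6
```

```bash
python3 -c "
from m import *
s=robot.snapshot('wrist');cv2.imwrite('pics/w10.png',s['frame'][:,:,::-1]);measure(s)"
```

```text
plate n 4582 y [21.9 36.1] x -84.0 carriage~ 91.1
knob cap n 2525 [14.9 52.7] ztop 0.13 lever~ 0.81
21.5333 [ 0.5565 -0.0159  0.1   ] [-0.324 -0.477 -0.702  1.02   0.108  1.245] [-0.3 -2.3 -0.9]
```

Call:
play_rows(motion="1 0.06 0.05 0 0 0 0;1 0.12 0.1 0 0 0 0;1 0.18 0.14 0 0 0 0;1 0.25 0.17 0 0 0 0;1 0.25 0.17 0 0 0 0")

```text
clock: 21.95
eef_pos: [0.5762, -0.0028, 0.0993]
orientation: [[-0.017, 0.942, 0.335], [1.0, 0.018, 0.001], [-0.005, 0.335, -0.942]]
contact_force: [-2.7, -4.3, -1.3]
width: -0.001
finger_force: 2.3
```

Call:
play_rows(motion="1 0.06 0.02 0 0 0 0;1 0.12 0.03 0 0 0 0;1 0.12 0.03 0 0 0 0")

```text
clock: 22.2
eef_pos: [0.585, 0.0003, 0.099]
orientation: [[-0.018, 0.943, 0.333], [1.0, 0.018, 0.002], [-0.004, 0.333, -0.943]]
contact_force: [-8.0, -0.2, 3.1]
width: 0.001
finger_force: 4.0
```

```bash
python3 -c "
from m import *
s=robot.snapshot('wrist');cv2.imwrite('pics/w11.png',s['frame'][:,:,::-1]);measure(s)"
```

```text
plate n 5242 y [21.9 36.3] x -84.0 carriage~ 91.3
knob cap n 2587 [46.1 67.3] ztop 0.13 lever~ 0.23
22.25 [5.85e-01 3.00e-04 9.91e-02] [-0.272 -0.373 -0.626  0.99   0.092  1.296] [-7.3  0.3  1.4]
```

Call:
play_rows(motion="1 0.04 0 0 0 0 0;1 0.08 0 0 0 0 0;1 0.1 0 0 0 0 0;1 0.1 0 0 0 0 0")

```text
clock: 22.58
eef_pos: [0.5917, 0.0015, 0.099]
orientation: [[-0.019, 0.943, 0.331], [1.0, 0.018, 0.004], [-0.002, 0.331, -0.944]]
contact_force: [-20.6, 4.9, 11.0]
width: -0.002
finger_force: 10.6
```

Call:
play_rows(motion="1 0.025 0 0 0 0 0;1 0.025 0 0 0 0 0;1 0.025 0 0 0 0 0")

```text
clock: 22.83
eef_pos: [0.5922, 0.0015, 0.0988]
orientation: [[-0.018, 0.944, 0.328], [1.0, 0.018, 0.004], [-0.002, 0.328, -0.945]]
contact_force: [-36.0, 5.5, 20.7]
width: 0.001
finger_force: 18.2
```

```bash
python3 -c "
from m import *
s=robot.snapshot('wrist');cv2.imwrite('pics/w12.png',s['frame'][:,:,::-1]);measure(s)"
```

```text
plate n 5338 y [21.8 36.2] x -84.0 carriage~ 91.2
knob cap n 2537 [55.2 68. ] ztop 0.13 lever~ 0.08
22.8833 [0.5922 0.0015 0.0988] [-0.266 -0.34  -0.6    0.989  0.09   1.301] [-35.6   4.9  22.4]
```

Call:
play_rows(motion="1 -0.2 -0.05 0 0 0 0;1 -0.4 -0.05 0 0 0 0;1 -0.5 -0.05 0 0 0 0;1 -0.5 -0.05 0 0 0 0")

```text
clock: 23.22
eef_pos: [0.5552, -0.0039, 0.0999]
orientation: [[-0.017, 0.942, 0.336], [1.0, 0.018, 0.002], [-0.004, 0.336, -0.942]]
contact_force: [-0.2, 0.1, 0.1]
width: 0.0
finger_force: 0.0
```

Call:
play_rows(motion="1 0 -0.2 0.5 0 0 0;1 0 -0.5 1 0 0 0;1 0 -0.7 1 0 0.2 0;1 0 -0.7 1 0 0.444 0;1 0 -0.7 1 0 0.444 0;1 0 -0.7 1 0 0.444 0;1 0 -0.7 1 0 0.444 0")

```text
clock: 23.8
eef_pos: [0.5571, -0.0606, 0.177]
orientation: [[-0.017, 1.0, -0.012], [1.0, 0.017, 0.003], [0.003, -0.012, -1.0]]
contact_force: [0.7, -1.0, -0.8]
width: -0.0
finger_force: 0.0
```

Call:
play_rows(motion="1 -0.3 0 0.5 0 0 0;1 -0.3 0 0.8 0 0 0;1 -0.3 0 0.8 0 0 0;1 -0.3 0 0.8 0 0 0;1 -0.3 0 0.8 0 0 0;1 -0.3 0 0.8 0 0 0")

```text
clock: 24.3
eef_pos: [0.5311, -0.0599, 0.2417]
orientation: [[-0.018, 1.0, -0.007], [1.0, 0.018, 0.002], [0.002, -0.007, -1.0]]
contact_force: [0.4, 0.8, 0.1]
width: -0.001
finger_force: 0.0
```

```bash
python3 -c "
from m import *
s=robot.snapshot('wrist');cv2.imwrite('pics/w13.png',s['frame'][:,:,::-1]);measure(s)
P,u,v=cloud(s,np.ones(s['range_z'].shape,bool));F=fx(P);c=s['frame'][v,u].astype(int)
T=(abs(P[:,2]-.056)<.004)&(abs(F[:,0]+50)<35)&(F[:,1]>37)&(F[:,1]<133)
print('sample',T.sum(),cv2.minAreaRect(F[T].astype(np.float32)))
T=(abs(P[:,2]-.075)<.004)&(F[:,0]<35)&(F[:,0]>-80)&(F[:,1]>120)&(F[:,1]<170);print('blue',np.percentile(F[T,1],[2,98]))"
```

```text
plate n 1358 y [22.3 35.1] x -83.8 carriage~ 90.1
knob cap n 757 [58.3 67.3] ztop 0.1281 lever~ 0.03
24.35 [ 0.531  -0.0599  0.2415] [-3.570e-01 -8.300e-02 -7.200e-02  1.590e+00 -1.000e-03  1.196e+00] [ 0.8 -0.8  0.2]
sample 3815 ((-50.46150588989258, 85.35523986816406), (95.2916488647461, 44.11402130126953), 89.86071014404297)
blue [135.99456423 153.68251886]
```

View pics/w13.png

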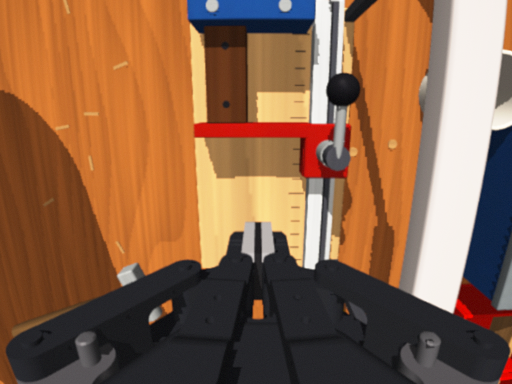

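The final view shows the lever back in line with the rail, with the ball at (343,89) and the hub at (335,155). The sample at (226,72) sits square between the stops. For firm preload I'll press the locked plate once more from behind.

Call:
play_rows(motion="1 -0.3 0 -0.2 0 0 0;1 -0.65 0 -0.6 0 0 0;1 -0.65 0 -1 0 0 0;1 -0.65 0 -1 0 0 0;1 -0.65 0 -1 0 0 0")

```text
clock: 24.77
eef_pos: [0.4782, -0.0597, 0.1613]
orientation: [[-0.017, 1.0, -0.01], [1.0, 0.017, 0.003], [0.003, -0.01, -1.0]]
contact_force: [-0.3, -0.2, 0.3]
width: -0.002
finger_force: 0.0
```

Call:
play_rows(motion="1 0 0 -0.5 0 0 0;1 0 0 -1 0 0 0;1 0 0 -1 0 0 0;1 0 0 -1 0 0 0")

```text
clock: 25.1
eef_pos: [0.4793, -0.06, 0.0832]
orientation: [[-0.018, 1.0, -0.009], [1.0, 0.018, 0.002], [0.003, -0.009, -1.0]]
contact_force: [0.1, -0.5, 0.4]
width: -0.004
finger_force: 0.0
```

Call:
play_rows(motion="1 0 0 -0.3 0 0 0;1 0 0 -0.5 0 0 0;1 0 0.1 -0.5 0 0 0;1 0 0.2 -0.5 0 0 0;1 0 0.26 -0.5 0 0 0;1 0 0.26 -0.5 0 0 0;1 0 0.26 -0.5 0 0 0")

```text
clock: 25.68
eef_pos: [0.4804, -0.0393, 0.0443]
orientation: [[-0.019, 1.0, -0.005], [1.0, 0.019, 0.001], [0.001, -0.005, -1.0]]
contact_force: [-0.6, -0.3, -0.8]
width: -0.003
finger_force: 0.0
```

Call:
play_rows(motion="1 0 0.02 0 0 0 0;1 0 0.04 0 0 0 0;1 0 0.06 0 0 0 0;1 0 0.06 0 0 0 0")

```text
clock: 26.02
eef_pos: [0.4794, -0.0349, 0.0427]
orientation: [[-0.017, 1.0, -0.007], [1.0, 0.017, 0.001], [0.001, -0.007, -1.0]]
contact_force: [0.1, -2.1, 1.6]
width: 0.002
finger_force: 1.2
```

Call:
play_rows(motion="1 0 0.025 0 0 0 0;1 0 0.04 0 0 0 0;1 0 0.055 0 0 0 0;1 0 0.055 0 0 0 0;1 0 0.055 0 0 0 0")

```text
clock: 26.43
eef_pos: [0.4794, -0.0348, 0.0429]
orientation: [[-0.014, 1.0, -0.008], [1.0, 0.014, -0.008], [-0.008, -0.008, -1.0]]
contact_force: [-3.1, -25.7, -2.1]
width: -0.003
finger_force: 13.0
```

Call:
play_rows(motion="1 0 0.01 0 0 0 0;1 0 0.01 0 0 0 0;1 0 0.01 0 0 0 0")

```text
clock: 26.68
eef_pos: [0.4794, -0.0348, 0.0429]
orientation: [[-0.014, 1.0, -0.008], [1.0, 0.014, -0.01], [-0.009, -0.008, -1.0]]
contact_force: [-3.1, -29.7, -3.1]
width: 0.001
finger_force: 15.1
```

Call:
play_rows(motion="1 0 0.01 0 0 0 0;1 0 0.02 0 0 0 0;1 0 0.02 0 0 0 0;1 0 0.02 0 0 0 0")

```text
clock: 27.02
eef_pos: [0.4794, -0.0348, 0.043]
orientation: [[-0.013, 1.0, -0.009], [1.0, 0.013, -0.013], [-0.013, -0.009, -1.0]]
contact_force: [-5.0, -38.5, -4.4]
width: 0.0
finger_force: 19.4
```

Call:
play_rows(motion="1 0 -0.1 0 0 0 0;1 0 -0.25 0 0 0 0;1 0 -0.4 0 0 0 0;1 0 -0.4 0 0 0 0;1 0 -0.4 0 0 0 0")

```text
clock: 27.43
eef_pos: [0.4792, -0.0603, 0.0425]
orientation: [[-0.016, 1.0, -0.008], [1.0, 0.016, 0.002], [0.002, -0.008, -1.0]]
contact_force: [0.6, -0.3, -0.0]
width: 0.001
finger_force: 0.0
```

Call:
play_rows(motion="1 0 0 0.5 0 0 0;1 0 0 1 0 0 0;1 0 0 1 0 0 0;1 0 0 1 0 0 0")

```text
clock: 27.77
eef_pos: [0.4809, -0.06, 0.1251]
orientation: [[-0.018, 1.0, -0.003], [1.0, 0.018, 0.0], [0.0, -0.003, -1.0]]
contact_force: [-0.5, 0.0, -0.4]
width: 0.002
finger_force: 0.0
```

Call:
play_rows(motion="1 0 0 0.5 0 0 0;1 0 0 1 0 0 0;1 0 0 1 0 0 0;1 0 0 1 0 0 0;1 0 0 1 0 0 0;1 0 0 1 0 0 0")

```text
clock: 28.27
eef_pos: [0.4784, -0.0593, 0.2006]
orientation: [[-0.018, 1.0, -0.01], [1.0, 0.018, 0.003], [0.003, -0.01, -1.0]]
contact_force: [0.3, 0.3, -0.6]
width: -0.004
finger_force: 0.0
```

```bash
python3 -c "
from m import *
s=robot.snapshot('wrist');measure(s)
P,u,v=cloud(s,np.ones(s['range_z'].shape,bool));F=fx(P)
T=(abs(P[:,2]-.056)<.004)&(abs(F[:,0]+50)<35)&(F[:,1]>37)&(F[:,1]<133)
print('sample',T.sum(),cv2.minAreaRect(F[T].astype(np.float32)))"
```

```text
plate n 1916 y [21.9 35.9] x -83.3 carriage~ 90.9
knob cap n 921 [56.6 67.4] ztop 0.1283 lever~ 0.06
28.3167 [ 0.4784 -0.0593  0.2006] [-3.950e-01 -2.480e-01 -2.960e-01  1.534e+00 -1.000e-03  1.158e+00] [ 0.4  0.9 -0.3]
sample 5110 ((-50.019554138183594, 85.0062484741211), (95.97105407714844, 44.21002197265625), 89.89803314208984)
```

```bash
python3 -c "
from bench import robot
print(robot.job_done())"
```

```text
the job is handed in; nothing more can be done
None
```

I handed the job in at about 28 s with the sample nipped square between the stops and the lever swung back to locked; my last camera readings were carriage about 90–91 mm and lever about 0.03–0.06 rad, the force on the sample couldn't be measured directly, and no verdict came back.

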